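Receiver tube onto the bushing puller's draw rod

TASK

Set up the bushing puller on the garage bench: pick up the long open steel tube, lower it upright over the tall draw rod until it stands flush on the eye of the suspension arm, and let go of it there. Lower it all the way by hand rather than letting it drop, and leave the short tube and the solid driver standing where they are.

Things in the scene. Friction and masses are not known exactly. Their poses are not given: they have to be found in the camera images.
- receiver_tube: The long tube to be fitted: plain bare steel, open right through, outer diameter 46 mm, bore 30 mm, 78 mm long, standing upright on the bench, about 0.45 to 0.65 kg. Origin: centre of its lower end; z runs up along its axis. Grip it across its outer diameter near the upper end.
- seat (a point): Centre of the flat top (68 mm across, 50 mm above the bench) of the fixed suspension arm's eye, on a 110 mm square base plate, where the tube stands. From here the fixed vertical draw rod rises 100 mm: 14 mm diameter, its top 7 mm tapered to 8 mm, the only tall rod on the bench; 22 mm show above the seated tube. The grey arm runs 150 mm along +x, lower than the eye's top. z is up.
- short_tube: Bystander: the same steel tube section (outer diameter 46 mm, bore 30 mm) but only 40 mm long, standing upright. Too short for the job. Origin: centre of its lower end, z up.
- driver: Bystander: solid steel bushing driver, 46 mm diameter for its lower 46 mm with a 20 mm diameter stub on top, 78 mm high in all, no hole. Origin: centre of its lower end, z up.
Things that resemble listed ones, but are neither listed nor needed, are in the scene too. There is more than one size of the part that bears seat; the job needs the larger.

How it is judged:
At the end, for the whole second after the job is handed in: The long tube stands round the draw rod, its lower end on the eye's top within 5 mm in height and 12 mm of the rod's axis, upright within about 7 degrees, released and at rest; the short tube and the driver still stand within 30 mm of where they were (horizontal distance between receiver_tube and seat below 0.012 m and z of receiver_tube in the frame of seat between -0.005 and 0.005 m and angle between receiver_tube's own z axis and vertical below 0.12 rad and linear speed of receiver_tube below 0.02 m/s and distance of each of short_tube, driver from where it was at the start of the episode below 0.03 m and angle between each of short_tube, driver's own z axis and vertical below 0.2 rad); the robot touches nothing.
It fails at once if The tube is let drop down the rod: faster than 0.6 m/s (a free fall of about 18 mm) over the rod with no finger on it (horizontal distance between receiver_tube and seat below 0.04 m and linear speed of receiver_tube above 0.6 m/s and contact force between the fingers and receiver_tube below 0.5 N).
It fails at once if The tube leans more than 15 degrees while it is round the rod (horizontal distance between receiver_tube and seat below 0.02 m and z of receiver_tube in the frame of seat below 0.09 m and angle between receiver_tube's own z axis and vertical above 0.26 rad).
It also fails if it takes over 35 s, if anything falls off the work surface, if the arm or the gripper's body presses on something with over 40 N, if the wrist force passes 120 N, or if a joint passes its speed limit or range.

ROBOT

A 6-joint arm with a two-finger parallel gripper is mounted at the origin on the work surface. World frame = base frame: x ahead of the robot, y to its left, z up, the work surface at z = 0. Lengths are in m, angles in rad, forces in N, time in s.
With the tool pointing down it reaches from about 0.275 to 0.75 m from the base axis. Payload 10.2 kg.
Tool frame: the origin (TCP) lies midway between the tips of the shut fingers; the grasp point (between the pads) lies 19 mm behind it (pinch_z is the z of the grasp point in the tool frame, in m); z points along the fingers, y is the line along which they close (so a half turn about z gives the same grasp; the last joint's range is limited). The gripper opens to 85 mm and grips with 20 to 120 N. Pads are 22 mm wide; open, the fingers measure 114 mm over their backs; the gripper's body (76 mm by 85 mm) begins 54 mm behind the grasp point. The pads swing forward as they close: fully open they stand 13 mm farther back than shut.
Start: joints at [1.088, 0.313, 1.498, -0, 1.331, -0.223], TCP at [0.135, 0.507, 0.201] pointing down, gripper open.
Joint ranges: [-2.94, 2.94], [-0.97, 2.17], [0.19, 2.56], [-1.23, 4.37], [0.02, 3.11], [-2.88, 2.88]. Speed limits (rad/s): [2.39, 2.39, 3.01, 3.14, 3.14, 3.14].

INTERFACE

Orientations are given as a rotation vector (axis times angle).
In Python, from cell import * gives the robot as it stands. The module is installed in compiled form; this text tells all that it offers.
- The arm moves only by the tool step_arm, never from a script. Its argument "deltas" is a list that holds one entry, the list of rows, each a list of 7 numbers: the shift along the tool's x, y, z scaled (see below), then the turn, a rotation vector about the tool's x, y, z scaled (see below), then the gripper command: -1 is fully open, 1 is shut, values between are in proportion. A call has 1 to 8 rows; each row is the pose to reach, as a shift and turn from the pose commanded when the call began, along the tool's axes at that moment; what a row does not reach only later rows make up. The controller multiplies each number of a shift by 300 mm and each number of a turn by 1.5 rad. A row lasts 1/12 s, in which the tool goes at most 41.7 mm and 7.16 degrees, less where a joint would pass 70% of its speed; a pose out of reach is approached as far as the arm can. A call with a number of a shift or a turn outside -1 to 1 is refused whole. A call with a gripper value outside its range is refused whole. The fingers move at their own pace and stop on an object; "grip_force" is the grip in N (left out, the last holds). Time passes only in rows, so rows that repeat a pose let the fingers close. It gives the time, the measured TCP pose, the force, the opening and the grip force at its end, in the units of the state.
- sense(): the state, without advancing time (a new reading comes with each control period).
- camera(name): name is "scene" or "top"; returns a dict with "img" (400x640x3 uint8, red, green, blue), "mtx" (3x3 intrinsics, pixels), "distortion" ([k1, k2, p1, p2, k3] as OpenCV has them; the pictures are not rectified), "R" (3x3) and "t" (3): a world point X has camera coordinates R X + t. Camera axes: x right, y down, z forward; pixel columns grow to the right and rows downward; lengths in m; the calibration is good to about 2 mm. A picture is of the moment at which its call begins. There is no depth.
- close_job(): hands the job in; it is judged then, once.
The state is a dict: "clock": time; "qpos": joint angles; "joint_vel": joint speeds; "joint_torque": joint torques, N m; "tcp_pos": TCP position; "orientation": TCP orientation; "contact_force": force on the tool from outside, world axes, zero at the start; "moment": the same for the moment, N m; "opening": opening from 0.0 (shut) to 1.0 (fully open); "gripper_force": force on a finger pad.
Only numpy, scipy, OpenCV 4.12 (cv2) and the standard library are available. Lean on these libraries where they do the work, as an engineer would, in place of code of your own. Each camera call takes 0.05 s, during which the arm holds its last target. There are 200 camera calls.

## Working session

There is one attempt and no reset: what is moved stays moved. The work goes in short steps, Python scripts to look and compute and a tool call to move; the robot and the scene stay as the last step left them, time stands still between calls to the robot, and variables do not carry over. Pictures are saved under pics/ and viewed, at most 10 in all, crops included, and the job is handed in when it is done.

Besides the shell and the picture viewer there is one more tool, called after "Emit:" by a JSON object that holds its "api" and its "payload", one argument or row to a line. step_arm: Moves the arm, as the interface text tells. Shifts and turns lie within -1 to 1; 1 stands for 300 mm of shift or 1.5 rad of turn. Its arguments: {"type":"object","properties":{"deltas":{"type":"array","items":{"type":"array","items":{"type":"array","items":{"type":"number","minimum":-1,"maximum":1}}}},"grip_force":{"type":"number"}},"required":["deltas"]}

```bash
mkdir -p pics; cat > h.py <<'E'
from cell import *
import numpy as np, cv2
def ray(c,px):
    p=cv2.undistortPoints(np.array([[px]],float),np.array(c["mtx"]),np.array(c["distortion"]))[0,0]
    R=np.array(c["R"]);t=np.array(c["t"])
    return -R.T@t, R.T@np.array([p[0],p[1],1.])
def plane(c,px,z):
    o,d=ray(c,px); return o+d*(z-o[2])/d[2]
def proj(c,X):
    R=np.array(c["R"]);return cv2.projectPoints(np.array([X],float),cv2.Rodrigues(R)[0],np.array(c["t"],float),np.array(c["mtx"]),np.array(c["distortion"]))[0].ravel()
def snap(n,f):
    c=camera(n);cv2.imwrite("pics/"+f,np.array(c["img"])[:,:,::-1]);return c
E
python3 - <<'E'
from h import *
import pickle
for n in("scene","top"):
    c=snap(n,n+"0.png");pickle.dump(c,open(n+"0.pkl","wb"));print(n,-np.array(c["R"]).T@c["t"],np.array(c["R"])[2])
print(sense())
E
```

```text
scene [ 0.92332411 -0.28927832  0.91641663] [-0.45204676  0.28999636 -0.84353769]
top [ 0.38042436 -0.02684599  1.14582608] [ 0.08858934  0.02496461 -0.99575534]
{'clock': 0.1, 'qpos': array([ 1.08759761e+00,  3.13385555e-01,  1.49834697e+00, -1.44648643e-05,
        1.33095497e+00, -2.23409112e-01]), 'joint_vel': array([-0.00022958, -0.00111637, -0.00307516,  0.00215811, -0.00085957,
       -0.00024244]), 'joint_torque': array([ 2.31857957e-03, -4.12897754e+01, -2.60143715e+01, -1.70633434e-04,
        2.96828533e-03,  1.06750491e-05]), 'tcp_pos': array([0.13476324, 0.50715345, 0.20030198]), 'orientation': array([-4.06877196e-01, -3.11476412e+00,  1.62098661e-03]), 'contact_force': array([-0.06611864, -0.34938595, -0.04869328]), 'moment': array([ 0.01743405, -0.01213507,  0.01206098]), 'gripper_force': 0.0, 'opening': 0.9981286170382209}
```

View pics/scene0.png

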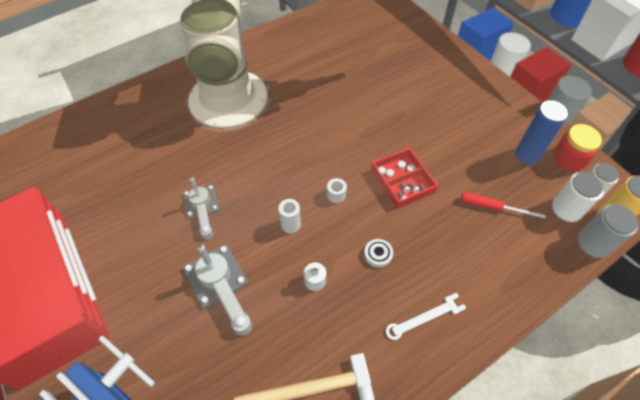

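View pics/top0.png

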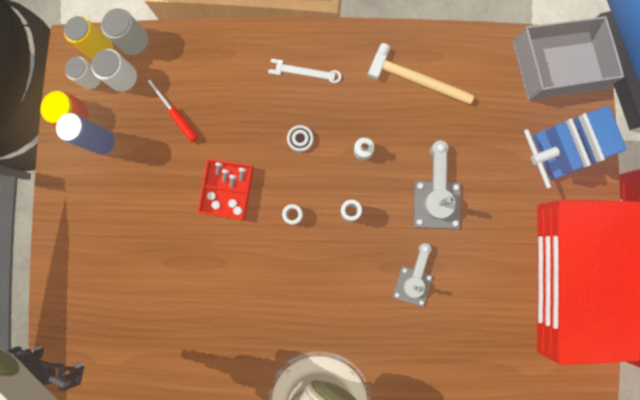

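Candidates:
- **Tubes:** top (351,210) / scene (290,215) looks like the long tube, being tall with an open bore. Top (292,214) / scene (337,190) is the short one. Top (364,149) / scene (315,277) is the stubbed driver, and top (300,138) is a bearing.
- **Seats:** top (438,205) / scene (213,270) is the larger plate, and top (413,285) is the smaller decoy.

I'll confirm these with a crop and measurements.

```bash
python3 - <<'E'
from h import *
import pickle
s=pickle.load(open("scene0.pkl","rb"));t=pickle.load(open("top0.pkl","rb"))
a=cv2.resize(np.array(s["img"])[160:350,160:410],None,fx=3,fy=3,interpolation=cv2.INTER_CUBIC)[:, :, ::-1]
b=cv2.resize(np.array(t["img"])[120:310,280:480],None,fx=3,fy=3,interpolation=cv2.INTER_CUBIC)[:, :, ::-1]
cv2.imwrite("pics/crA.png",a);cv2.imwrite("pics/crB.png",b)
E
```

```text
(no output)
```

View pics/crA.png

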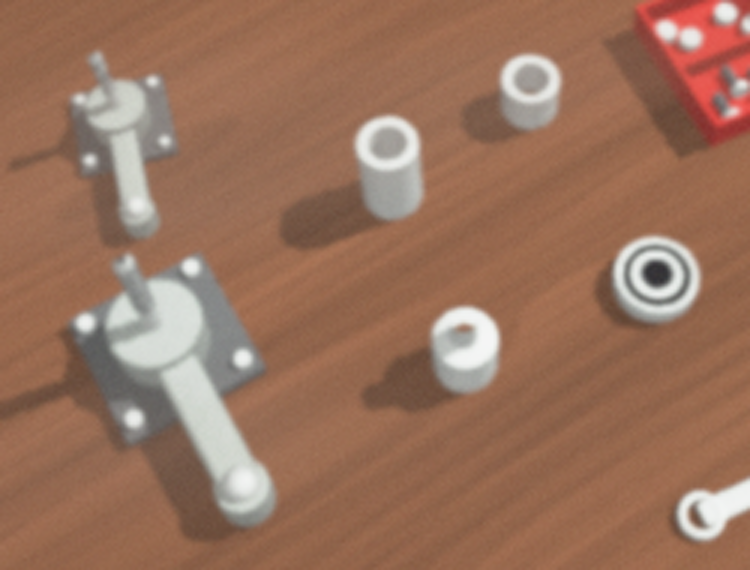

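View pics/crB.png

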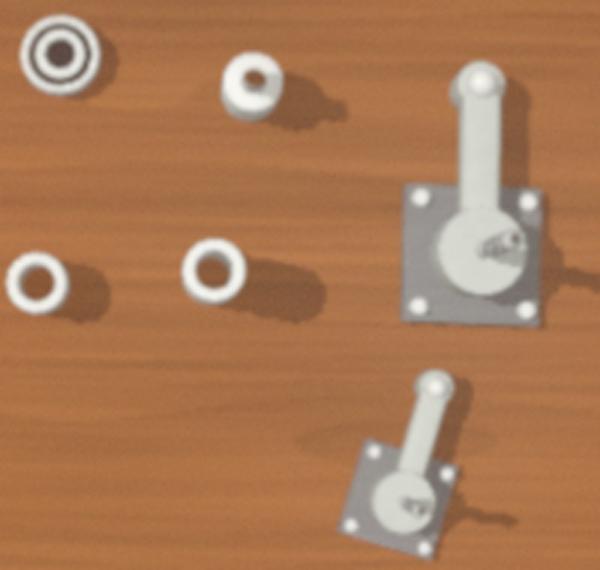

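The crops confirm it. The tall open tube is at scene (289,209) / top (351,210), the short one at top (292,214), and the stubbed driver at top (364,148). The larger seat's eye is at scene (211,267) / top (440,203), with its rod tip at top (452,199).

```bash
python3 - <<'E'
from h import *
import pickle
from scipy.spatial.transform import Rotation as Ro
s=pickle.load(open("scene0.pkl","rb"));t=pickle.load(open("top0.pkl","rb"))
def tri(p,q):
    (o,d),(e,f)=ray(s,p),ray(t,q); A=np.stack([d,-f],1);k=np.linalg.lstsq(A,e-o,rcond=None)[0]
    u,v=o+k[0]*d,e+k[1]*f;return (u+v)/2,np.linalg.norm(u-v)
for n,p,q,z in [("tube",(289,208.3),(351,209.8),.078),("short",(336.5,186),(292,214),.04),("drv",(314.7,271.5),(363.8,147.3),.046),("rodtip",(201.2,246),(451.5,199),.15),("eye",(211.3,267.2),(440.2,202.5),.05)]:
    print(n,plane(s,p,z).round(4),plane(t,q,z).round(4),tri(p,q))
# bright blob of tube top view
hsv=cv2.cvtColor(np.array(t["img"]),cv2.COLOR_RGB2HSV)
m=((hsv[...,1]<60)&(hsv[...,2]>120)).astype(np.uint8)
for c in cv2.findContours(m,cv2.RETR_EXTERNAL,cv2.CHAIN_APPROX_NONE)[0]:
    if cv2.contourArea(c)>150: print(cv2.boundingRect(c),cv2.minEnclosingCircle(c))
print(Ro.from_rotvec(sense()["orientation"]).as_matrix().round(3))
E
```

```text
tube [ 0.4577 -0.0668  0.078 ] [ 0.4538 -0.0662  0.078 ] (array([ 0.45442101, -0.06587495,  0.07246173]), np.float64(0.0011463163748047101))
short [0.446  0.0694 0.04  ] [0.4443 0.0687 0.04  ] (array([0.44473039, 0.0695028 , 0.03822964]), np.float64(0.0014229799963585378))
drv [ 0.6026 -0.0942  0.046 ] [ 0.6023 -0.0953  0.046 ] (array([ 0.60249029, -0.09479334,  0.04629528]), np.float64(0.00113686041422439))
rodtip [ 0.4769 -0.2711  0.15  ] [ 0.475  -0.2741  0.15  ] (array([ 0.47563316, -0.27264712,  0.14925615]), np.float64(0.0034442183573397383))
eye [ 0.4759 -0.2724  0.05  ] [ 0.4759 -0.2725  0.05  ] (array([ 0.47594206, -0.27244367,  0.05008498]), np.float64(0.00015133672942745078))
(619, 363, 21, 37) ((629.0, 381.8888854980469), 19.81903648376465)
(0, 361, 55, 39) ((27.0, 388.0), 29.15485954284668)
(270, 353, 100, 47) ((319.5, 398.3846130371094), 49.50392532348633)
(393, 243, 39, 63) ((416.0609130859375, 273.5916442871094), 32.165828704833984)
(546, 237, 4, 89) ((547.5, 280.9886474609375), 44.014312744140625)
(538, 237, 5, 86) ((540.0, 279.5), 42.511863708496094)
(553, 236, 5, 9
[... 516 characters left out ...]
2109375, 137.9379425048828), 13.44459056854248)
(56, 113, 29, 31) ((70.57142639160156, 127.85713958740234), 15.149020195007324)
(559, 111, 47, 57) ((583.3521118164062, 139.2722930908203), 29.28853988647461)
(612, 88, 28, 85) ((619.7963256835938, 129.86111450195312), 42.260581970214844)
(268, 59, 74, 25) ((304.5, 73.5), 36.66752243041992)
(65, 49, 72, 42) ((100.5, 72.5), 35.78417205810547)
(368, 43, 22, 36) ((377.704833984375, 60.090362548828125), 18.582347869873047)
(25, 26, 10, 64) ((25.5, 57.5), 31.504066467285156)
(340, 0, 284, 100) ((482.5, 38.0), 145.54820251464844)
(11, 0, 147, 55) ((84.0, 9.0), 73.55280303955078)
[[-0.966  0.257 -0.   ]
 [ 0.257  0.966 -0.001]
 [ 0.    -0.001 -1.   ]]
```

Emit:
{"api": "step_arm", "payload": {
  "deltas": [
    [[-0.76,-0.786,0,0,0,0,-1],[-0.76,-0.786,0,0,0,0,-1],[-0.76,-0.786,0,0,0,0,-1],[-0.76,-0.786,0,0,0,0,-1],[-0.76,-0.786,0,0,0,0,-1],[-0.76,-0.786,0,0,0,0,-1],[-0.76,-0.786,0,0,0,0,-1],[-0.76,-0.786,0,0,0,0,-1]]
  ]
}}

```text
clock: 0.77
tcp_pos: [0.2951, 0.2188, 0.2008]
orientation: [0.407, 3.115, -0.0]
contact_force: [1.4, 0.8, 0.7]
opening: 0.999
gripper_force: 0.0
```

Emit:
{"api": "step_arm", "payload": {
  "deltas": [
    [[-0.76,-0.786,0,0,0,0,-1],[-0.76,-0.786,0,0,0,0,-1],[-0.76,-0.786,0,0,0,0,-1],[-0.76,-0.786,0,0,0,0,-1],[-0.76,-0.786,0,0,0,0,-1],[-0.76,-0.786,0,0,0,0,-1],[-0.76,-0.786,0,0,0,0,-1],[-0.76,-0.786,0,0,0,0,-1]]
  ]
}}

```text
clock: 1.43
tcp_pos: [0.455, -0.0681, 0.2005]
orientation: [-0.409, -3.115, 0.0]
contact_force: [0.6, 0.8, 0.1]
opening: 1.009
gripper_force: 0.0
```

```bash
cat >> h.py <<'E'
from scipy.spatial.transform import Rotation as Ro
def goto(X):
    s=sense();R=Ro.from_rotvec(s["orientation"]).as_matrix()
    print("t",s["clock"],"tcp",s["tcp_pos"].round(4),"z",R[:,2].round(4),"F",s["contact_force"].round(1),"op",s["opening"],"grip",s["gripper_force"],"delta",(R.T@(np.array(X)-s["tcp_pos"])/.3).round(4))
E
python3 - <<'E'
from h import *
goto([.4555,-.0662,.2]);snap("scene","s1.png")
E
```

```text
t 1.4333 tcp [ 0.455  -0.0681  0.2005] z [-3.e-04 -0.e+00 -1.e+00] F [0.6 0.8 0.1] op 1.0089124240559273 grip 0.0 delta [0.0001 0.0065 0.0017]
```

View pics/s1.png

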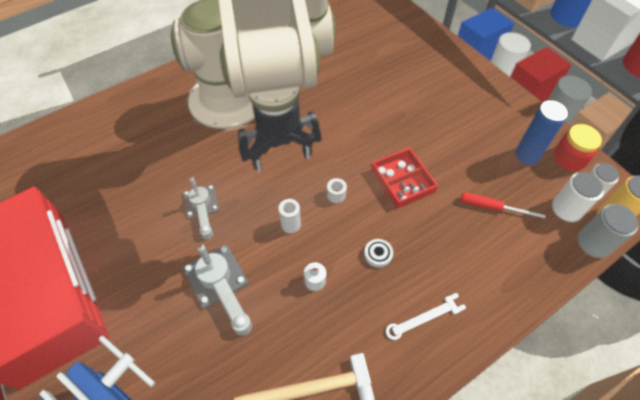

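The gripper is open above the tube, with its fingertips at about (257,165) and (309,155). I'll descend and grip.

Emit:
{"api": "step_arm", "payload": {
  "deltas": [
    [[0,0.006,0.13,0,0,0,-1],[0,0.006,0.26,0,0,0,-1],[0,0.006,0.36,0,0,0,-1],[0,0.006,0.44,0,0,0,-1],[0,0.006,0.5,0,0,0,-1],[0,0.006,0.535,0,0,0,-1],[0,0.006,0.535,0,0,0,-1],[0,0.006,0.535,0,0,0,-1]]
  ],
  "grip_force": 60
}}

```text
clock: 2.15
tcp_pos: [0.4547, -0.0637, 0.0402]
orientation: [-0.407, -3.114, -0.0]
contact_force: [-0.2, 0.0, 0.9]
opening: 1.001
gripper_force: 0.0
```

Emit:
{"api": "step_arm", "payload": {
  "deltas": [
    [[0,0,0,0,0,0,1],[0,0,0,0,0,0,1],[0,0,0,0,0,0,1],[0,0,0,0,0,0,1],[0,0,0,0,0,0,1],[0,0,0,0,0,0,1],[0,0,0,0,0,0,1],[0,0,0,0,0,0,1]]
  ],
  "grip_force": 60
}}

```text
clock: 2.82
tcp_pos: [0.4558, -0.0643, 0.0416]
orientation: [0.406, 3.113, -0.002]
contact_force: [-1.9, -1.1, 10.4]
opening: 0.492
gripper_force: 59.4
```

Emit:
{"api": "step_arm", "payload": {
  "deltas": [
    [[0,0,-0.05,0,0,0,1],[0,0,-0.15,0,0,0,1],[0,0,-0.25,0,0,0,1],[0,0,-0.35,0,0,0,1],[0,0,-0.45,0,0,0,1],[0,0,-0.55,0,0,0,1],[0,0,-0.6,0,0,0,1],[0,0,-0.6,0,0,0,1]]
  ]
}}

```text
clock: 3.48
tcp_pos: [0.4558, -0.0641, 0.2231]
orientation: [0.406, 3.11, -0.002]
contact_force: [0.7, 0.5, -6.1]
opening: 0.484
gripper_force: 63.0
```

```bash
python3 - <<'E'
from h import *
goto([.4759,-.2725,.222])
E
```

```text
t 3.4833 tcp [ 0.4558 -0.0641  0.2231] z [ 0.005 -0.002 -1.   ] F [ 0.7  0.5 -6.1] op 0.48401205574099254 grip 62.95823042979464 delta [-0.2431 -0.6542  0.0054]
```

Emit:
{"api": "step_arm", "payload": {
  "deltas": [
    [[-0.03,-0.08,0,0,0,0,1],[-0.07,-0.19,0,0,0,0,1],[-0.12,-0.32,0,0,0,0,1],[-0.165,-0.45,0,0,0,0,1],[-0.21,-0.56,0,0,0,0,1],[-0.235,-0.63,0,0,0,0,1],[-0.243,-0.654,0,0,0,0,1],[-0.243,-0.654,0,0,0,0,1]]
  ]
}}

```text
clock: 4.15
tcp_pos: [0.4741, -0.2732, 0.2179]
orientation: [-0.41, -3.111, -0.003]
contact_force: [-0.4, -0.5, -5.6]
opening: 0.487
gripper_force: 63.2
```

```bash
python3 - <<'E'
from h import *
goto([.4759,-.2725,.222])
c=snap("scene","s2.png")
p=proj(c,[.4759,-.2725,.18]);x,y=p.astype(int);print(p)
for z in(.15,.18,.258):print(z,proj(c,[.4759,-.2725,z]))
x0,y0=max(x-65,0),max(y-70,0)
cv2.imwrite("pics/s2c.png",cv2.resize(np.array(c["img"])[y0:y0+140,x0:x0+130],None,fx=4,fy=4,interpolation=cv2.INTER_CUBIC)[:,:,::-1]);print(x0,y0)
E
```

```text
t 4.15 tcp [ 0.4741 -0.2732  0.2179] z [-0.0029  0.0025 -1.    ] F [-0.4 -0.5 -5.6] op 0.4874381609996335 grip 63.19818335585296 delta [-0.0051  0.0037 -0.0137]
[196.62889625 238.75008353]
0.15 [200.32525761 245.97151521]
0.18 [196.62889625 238.75008353]
0.258 [185.90972714 217.73416852]
131 168
```

View pics/s2c.png

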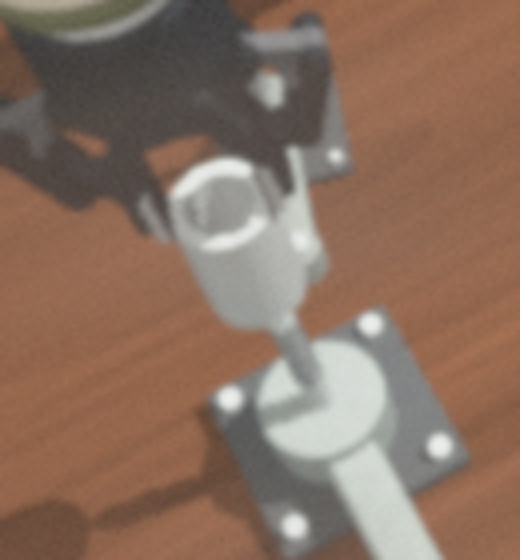

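The tube rim centre is at full-image (186,219), where I predicted it, so it is within about 1 mm of the rod axis. The rod shows directly under it. I'll lower it.

Emit:
{"api": "step_arm", "payload": {
  "deltas": [
    [[-0.005,0.004,0.02,0,0,0,1],[-0.005,0.004,0.05,0,0,0,1],[-0.005,0.004,0.09,0,0,0,1],[-0.005,0.004,0.13,0,0,0,1],[-0.005,0.004,0.17,0,0,0,1],[-0.005,0.004,0.2,0,0,0,1],[-0.005,0.004,0.22,0,0,0,1],[-0.005,0.004,0.22,0,0,0,1]]
  ]
}}

```text
clock: 4.87
tcp_pos: [0.4763, -0.2703, 0.1528]
orientation: [-0.406, -3.113, -0.002]
contact_force: [0.1, -0.3, -5.6]
opening: 0.487
gripper_force: 63.2
```

```bash
python3 - <<'E'
from h import *
goto([.4759,-.2725,.0916])
E
```

```text
t 4.8667 tcp [ 0.4763 -0.2703  0.1528] z [-0.0019  0.0018 -1.    ] F [ 0.1 -0.3 -5.6] op 0.48715249980721903 grip 63.18268680945039 delta [-0.0011 -0.0075  0.2039]
```

Emit:
{"api": "step_arm", "payload": {
  "deltas": [
    [[0,-0.004,0.03,0,0,0,1],[0,-0.004,0.06,0,0,0,1],[0,-0.004,0.09,0,0,0,1],[0,-0.004,0.12,0,0,0,1],[0,-0.004,0.145,0,0,0,1],[0,-0.004,0.165,0,0,0,1],[0,-0.004,0.18,0,0,0,1],[0,-0.004,0.18,0,0,0,1]]
  ]
}}

```text
clock: 5.53
tcp_pos: [0.4761, -0.2723, 0.0993]
orientation: [-0.407, -3.114, -0.001]
contact_force: [-0.4, -0.1, -5.1]
opening: 0.491
gripper_force: 63.2
```

```bash
python3 - <<'E'
from h import *
goto([.4759,-.2725,.0916])
E
```

```text
t 5.5333 tcp [ 0.4761 -0.2723  0.0993] z [-0.0011  0.001  -1.    ] F [-0.4 -0.1 -5.1] op 0.4911804722366634 grip 63.18716173293069 delta [ 0.0004 -0.0009  0.0256]
```

Emit:
{"api": "step_arm", "payload": {
  "deltas": [
    [[0,0,0.005,0,0,0,1],[0,0,0.01,0,0,0,1],[0,0,0.014,0,0,0,1],[0,0,0.018,0,0,0,1],[0,0,0.021,0,0,0,1],[0,0,0.023,0,0,0,1],[0,0,0.025,0,0,0,1],[0,0,0.025,0,0,0,1]]
  ]
}}

```text
clock: 6.2
tcp_pos: [0.4764, -0.2725, 0.0927]
orientation: [-0.407, -3.115, -0.0]
contact_force: [-0.2, 0.3, -6.1]
opening: 0.482
gripper_force: 63.2
```

Emit:
{"api": "step_arm", "payload": {
  "deltas": [
    [[0,0,0.003,0,0,0,1],[0,0,0.005,0,0,0,1],[0,0,0.007,0,0,0,1],[0,0,0.007,0,0,0,1],[0,0,0.007,0,0,0,1]]
  ]
}}

```text
clock: 6.62
tcp_pos: [0.4769, -0.273, 0.0918]
orientation: [0.407, 3.113, -0.002]
contact_force: [-0.6, -0.6, 6.3]
opening: 0.49
gripper_force: 64.8
```

The force went from -6 N to +6 N, so the tube is seated. I'll release it.

Emit:
{"api": "step_arm", "payload": {
  "deltas": [
    [[0,0,0,0,0,0,-0.2],[0,0,0,0,0,0,-0.5],[0,0,0,0,0,0,-1],[0,0,0,0,0,0,-1],[0,0,0,0,0,0,-1],[0,0,0,0,0,0,-1],[0,0,0,0,0,0,-1],[0,0,0,0,0,0,-1]]
  ]
}}

```text
clock: 7.28
tcp_pos: [0.4764, -0.2725, 0.0907]
orientation: [-0.407, -3.115, 0.0]
contact_force: [-0.7, 0.6, 1.2]
opening: 1.0
gripper_force: 0.0
```

Emit:
{"api": "step_arm", "payload": {
  "deltas": [
    [[0,0,-0.03,0,0,0,-1],[0,0,-0.1,0,0,0,-1],[0,0,-0.2,0,0,0,-1],[0,0,-0.3,0,0,0,-1],[0,0,-0.4,0,0,0,-1],[0,0,-0.48,0,0,0,-1],[0,0,-0.5,0,0,0,-1],[0,0,-0.5,0,0,0,-1]]
  ]
}}

```text
clock: 7.95
tcp_pos: [0.4769, -0.2729, 0.2427]
orientation: [0.406, 3.112, -0.003]
contact_force: [0.2, -0.2, 0.3]
opening: 0.997
gripper_force: 0.0
```

```bash
python3 - <<'E'
from h import *
c=snap("scene","s3.png")
for z in(.05,.128,.15):print(z,proj(c,[.4759,-.2725,z]))
cv2.imwrite("pics/s3c.png",cv2.resize(np.array(c["img"])[165:345,140:360],None,fx=3,fy=3,interpolation=cv2.INTER_CUBIC)[:,:,::-1])
goto([.4759,-.2725,.0916])
E
```

```text
0.05 [211.23938809 267.21827626]
0.128 [202.90323    251.00028585]
0.15 [200.32525761 245.97151521]
t 8.0 tcp [ 0.4764 -0.2725  0.2408] z [ 4.e-04 -4.e-04 -1.e+00] F [-0.6 -0.  -1.2] op 1.0011659069824916 grip 0.0 delta [ 1.700e-03 -4.000e-04  4.973e-01]
```

View pics/s3c.png

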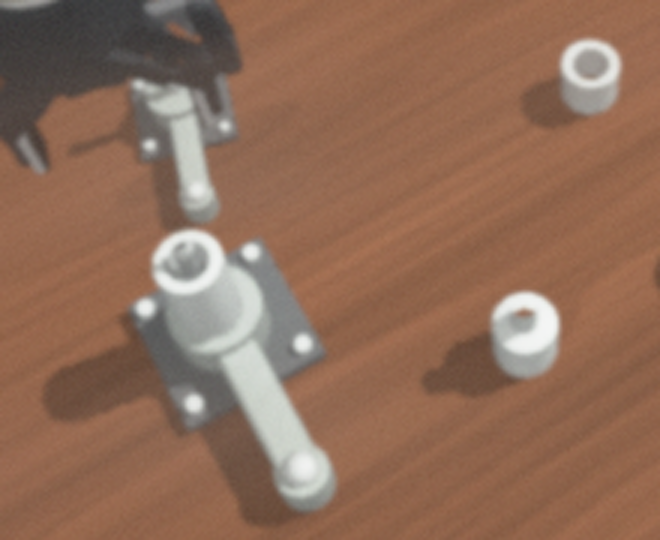

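The tube stands upright on the eye with the rod inside. Its rim is at (203,252), against a predicted (203,251). The short tube and driver haven't moved.

```bash
python3 -c "
from cell import *
print(close_job())"
```

```text
the job is handed in; nothing more can be done
None
```

The long tube stands upright and released on the larger eye, around the draw rod, with the short tube and driver not visibly moved; the job was handed in at about 8 s and returned no verdict.

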